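Index the compass turntable to its sighting post

ROBOT

A 6-joint arm with a two-finger parallel gripper is mounted at the origin on the work surface. World frame = base frame: x ahead of the robot, y to its left, z up, the work surface at z = 0. Lengths are in m, angles in rad, forces in N, time in s.
With the tool pointing down it reaches from about 0.15 to 0.775 m from the base axis. Payload 6.1 kg.
Tool frame: the origin (TCP) lies on the centre line of the jaws, within the pads' length; the fingertips stand bot.tip_extent ahead of it and the grasp point (between the pads) lies 11 mm behind it (bot.tip_extent is the distance from the TCP to the fingertips, in m); z points along the fingers, y is the line along which they close (so a half turn about z gives the same grasp; the last joint's range is limited). The gripper opens to 85 mm and grips with 20 to 120 N. Pads are 22 mm wide; open, the fingers measure 114 mm over their backs; the gripper's body (76 mm by 85 mm) begins 54 mm behind the grasp point. The pads swing forward as they close: fully open they stand 13 mm farther back than shut.
Start: joints at [-1.176, 0.126, -0.04, 1.405, 0, 1.571], TCP at [0.202, -0.485, 0.239] pointing down, gripper open.
Joint ranges: [-2.72, 2.72], [-0.95, 1.95], [-1.27, 1.35], [-1.78, 2.02], [-1.46, 1.47], [-3.14, 3.14]. Speed limits (rad/s): [2.39, 2.39, 3.01, 3.14, 3.14, 3.14].

INTERFACE

Orientations are given as a unit quaternion [x, y, z, w].
In Python, from cell import bot gives the robot as it stands.
- The arm moves only by the tool apply_moves, never from a script. Its argument "commands" is a list of rows, each a list of 5 numbers: the opening in per cent of the stroke, from 0 (shut) to 100 (fully open), then the shift along the tool's x, y, z in m, then the turn about the tool's z in rad. A call has 1 to 20 rows; each row is the pose to reach, as a shift and turn from the pose commanded when the call began, along the tool's axes at that moment; what a row does not reach only later rows make up. A row lasts 1/10 s, in which the tool goes at most 50 mm and 8.59 degrees, less where a joint would pass 70% of its speed; a pose out of reach is approached as far as the arm can. A call with a gripper value outside its range is refused whole. The fingers move at their own pace and stop on an object; "newtons" is the grip in N (left out, the last holds). Time passes only in rows, so rows that repeat a pose let the fingers close. It gives the time, the measured TCP pose, the force, the opening and the grip force at its end, in the units of the state.
- bot.state(): the state, without advancing time (a new reading comes with each control period).
- bot.get_image(name): name is "scene" or "top" or "wrist"; returns a dict with "pixels" (400x640x3 uint8, red, green, blue), "depth" (400x640 float32, m along the optical axis (not along the pixel's ray), 0 where there is no reading), "camera_matrix" (3x3 intrinsics, pixels), "rvec" (rotation vector, rad) and "tvec" (3), from world to camera coordinates, as OpenCV has them; the wrist camera has in their place "hand_eye" (4x4, takes a point from camera to tool coordinates, whose origin is the TCP and whose axes are the flange's). Camera axes: x right, y down, z forward; pixel columns grow to the right and rows downward; lengths in m; the calibration is good to about 2 mm. The wrist camera is an equidistant fisheye: a pixel r from the principal point sees the ray r / f radians off the axis. A picture is of the moment at which its call begins: read the wrist's pose just before it.
- bot.job_done(): hands the job in; it is judged then, once.
Trained networks look in a picture, given as the dict that the camera call returned (one of the last four; its "shot" number tells which), for a name from the list of things; names that differ only in an ending like _2 or _b are one class to them, and where a whole thing is asked for, a point or a joint stands for the part that bears it (a point fixed in the world has none). Each returns a list of dicts, best first, with "conf" (0 to 1); they miss things now and then, are a little off and sometimes report something else, mostly with a low value. They report only what shows in the picture. A call takes as long as a camera call. They do not tell look-alikes from the thing itself.
- bot.search_frame(picture, label): "bbox" ([centre column, centre row, width, height] in pixels, round what is visible of it).
- bot.place_of(picture, label): "xy" ([column, row] in pixels: a listed point, or the origin of a listed thing).
The state is a dict: "clock": time; "qpos": joint angles; "joint_vel": joint speeds; "joint_torque": joint torques, N m; "tcp_pos": TCP position; "tcp_rot": TCP orientation; "wrist_force": force on the tool from outside, world axes, zero at the start; "torque": the same for the moment, N m; "gripper_width": opening from 0.0 (shut) to 1.0 (fully open); "finger_force": force on a finger pad.
Only numpy, scipy, OpenCV 4.12 (cv2) and the standard library are available. Lean on these libraries where they do the work, as an engineer would, in place of code of your own. Each camera call takes 0.05 s, during which the arm holds its last target. There are 200 camera calls.

TASK

Fetch the T-headed wooden lever handle: lift it out of its rest by the bare part next to the head, lay it flat on the rubber and let go, then take it again by its plain end and lay it down into the open yoke of the index stand's lever, head inwards. Work the lever with it, stroke by stroke (each full stroke moves the ratchet one tooth), until the pointed nose of the compass faces the brass sighting post and no further. Leave the handle lying in the yoke with the lever back at its home stop; do not turn the compass table by hand, and leave the other things where they are.

Things in the scene. Friction and masses are not known exactly. Their poses are not given: they have to be found in the camera images.
- index_stand: fixed index stand: aluminium base plate 200 x 200, 12 high, origin at the centre of its underside, on the upright axis shared by turntable and lever. Over it a dark steel turntable, 132 across its 24 teeth (30 to 42 above the table), carrying an orange map compass (116 long, 56 wide, top 63 above the table), one end of it pointed.
- sight_post (a point): ball on top of the brass sighting post (8 thick, ball 84 above the table) that stands on the index stand's base, 90 from the axis, towards index_stand's x axis
- compass_nose (a point): the compass's pointed end, 60 from the axis, 55 above the table; it turns with the turntable
- turntable (a joint): turntable angle, rad, counter-clockwise from above positive; 0: the nose faces the post. Starts at -0.88 to -0.42; a tooth is 0.262. A friction brake (0.4 N m) holds it; the lever drives it forward (positive) only. After each full stroke it stands within 0.03 of a multiple of one tooth (0 is one); the first stroke moves it 0.06 to 0.35, later ones one tooth.
- lever (a joint): ratchet lever about the same axis, rad: 0 at its home stop, 0.35 at the far stop, counter-clockwise from above positive. A spring (0.3 N m at home, 0.48 at the far stop) returns it when let go. At the fitted handle's grip (232 from the axis) a stroke is 81 long and takes 4 to 6 N. Going back the pawl slips over the teeth; come back below 0.05 to catch the next tooth.
- yoke (a point): place of the fitted handle's middle, on the yoke's floor, 30 above the table, 162 from the axis; x points outwards along the lever (at home 1.746 clockwise from index_stand's x). Channel open on top, 23 wide, walls 8 thick and 24 high from x = -56 to +16, floor on to +28. The head lies further in, between the walls' ends and a stop at x = -82 (8 of play).
- handle_rest: fixed plywood rest, 210 x 60, origin at the centre of its underside; x along the stored handle from head to plain end. Floor 30 above the table. Walls as high as the handle enclose its plain part from x = 11 to 105 (no room for fingers); a low saddle carries it at x = -73 to -59; between, it is bare and free on both sides down to 6 above the table.
- handle: loose wooden lever handle, about 0.16 kg: a T lying flat, 190 long, 24 high, bar 18 wide; T head 50 wide, 18 thick. Origin on its underside, 78 from the head's outer face, near the balance point; x along the bar from head to plain end. Starts in the rest, origin at x = -17 of handle_rest, 30 above the table.
- handle_mid (a point): centre line of the handle, half-way up (12 above its underside), 78 from the head's outer face; the bare place to take it in the rest. To lay it down: the rubber around (0.485, -0.125) m is always free, for the handle lying along y. When fitted it lies 12 above point yoke, with the handle's x along the yoke's x.
- handle_grip (a point): centre line of the handle's plain end, half-way up, 70 further along x than handle_mid; clear of the yoke when fitted; the place to hold it for fitting and working
- magnet: nickel-plated bar magnet, 120 x 22 x 14, lying flat; not needed, to be left alone
- bezel: copper bezel ring, 70 outside, 54 inside, 10 high; not needed, to be left alone
- rule: boxwood rule, 200 x 28 x 6, lying flat; not needed, to be left alone
- weight: brass weight with a small knob, 48 across, 60 high; not needed, to be left alone
- driver: screwdriver with a wooden handle, about 200 long, lying flat; not needed, to be left alone
- jar: small closed jar, 56 across, 70 high; not needed, to be left alone
There are look-alikes about, which are no part of the job. Of the things that look like the handle, the larger one is meant.

How it is judged:
By the outcome, as a careful person would: the job done as asked, in the order asked, and still so for the second after the job is handed in, with the robot touching nothing.
It also fails if it takes over 64 s, if anything falls off the work surface, if the arm or the gripper's body presses on something with over 40 N, if the wrist force passes 120 N, or if a joint passes its speed limit or range.

## Working session

There is one attempt and no reset: what is moved stays moved. The work goes in short steps, Python scripts to look and compute and a tool call to move; the robot and the scene stay as the last step left them, time stands still between calls to the robot, and variables do not carry over. Pictures are saved under pics/ and viewed, at most 10 in all, crops included, and the job is handed in when it is done.

Besides the shell and the picture viewer there is one more tool, called after "Emit:" by a JSON object that holds its "name" and its "arguments", one argument or row to a line. apply_moves: Moves the arm, as the interface text tells. Its arguments: {"type":"object","properties":{"commands":{"type":"array"},"newtons":{"type":"number"}},"required":["commands"]}

```bash
ls; mkdir -p pics
cat > h.py <<'E'
import numpy as np, cv2
from scipy.spatial.transform import Rotation as R
from cell import bot
def save(p,n): cv2.imwrite('pics/'+n,cv2.cvtColor(p['pixels'],cv2.COLOR_RGB2BGR))
def ray(p,uv,st=None):
    K=np.array(p['camera_matrix']); u=np.array(uv,float)
    d=np.array([(u[0]-K[0,2])/K[0,0],(u[1]-K[1,2])/K[1,1]])
    if 'rvec' in p:
        M=cv2.Rodrigues(np.array(p['rvec'],float))[0]; t=np.array(p['tvec'],float).ravel()
        return -M.T@t, M.T@np.r_[d,1]
    th=np.linalg.norm(d); v=np.r_[d/th*np.sin(th),np.cos(th)] if th>1e-9 else np.array([0,0,1.])
    H=np.array(p['hand_eye']); T=np.eye(4); T[:3,:3]=R.from_quat(st['tcp_rot']).as_matrix(); T[:3,3]=st['tcp_pos']
    W=T@H; return W[:3,3], W[:3,:3]@v
def atz(p,uv,z,st=None):
    o,d=ray(p,uv,st); return o+d*(z-o[2])/d[2]
def tri(a,b):
    A=np.zeros((3,3));B=np.zeros(3)
    for o,d in (a,b):
        d=d/np.linalg.norm(d);P=np.eye(3)-np.outer(d,d);A+=P;B+=P@o
    x=np.linalg.solve(A,B)
    return x,[np.linalg.norm(np.cross(x-o,d/np.linalg.norm(d))) for o,d in (a,b)]
E
python3 - <<'E'
from h import *
print(bot.tip_extent,bot.state())
S=bot.get_image('scene');T=bot.get_image('top');save(S,'s0.png');save(T,'t0.png')
for n,p in (('S',S),('T',T)):
  print(n,'cam',ray(p,(320,200)))
  for l in ['handle','handle_mid','handle_grip','handle_rest','index_stand','sight_post','compass_nose','yoke','magnet','rule','driver','weight','jar','bezel']:
    print(n,l,[(np.round(d['xy'],1).tolist(),round(d['conf'],2)) for d in bot.place_of(p,l)][:4])
E
```

```text
pics
0.008 {'clock': 0.0, 'qpos': array([-1.17599031e+00,  1.26360782e-01, -4.06386482e-02,  1.40542439e+00,
       -2.42509739e-05,  1.57079453e+00]), 'joint_vel': array([ 0.0018976 , -0.00013721, -0.0004652 , -0.00215055, -0.00021181,
       -0.00165608]), 'joint_torque': array([-6.64914223e-04, -4.35916650e+01,  3.52922666e+01,  1.72165042e-02,
       -2.43248941e-07, -7.65291190e-06]), 'tcp_pos': array([ 0.20176189, -0.48422635,  0.23852454]), 'tcp_rot': array([ 9.80578712e-01,  1.96124266e-01, -1.71483822e-04, -7.95563854e-04]), 'wrist_force': array([ 0.55223417, -0.42988763, -0.97614772]), 'torque': array([-0.04792949,  0.01209239,  0.03084295]), 'finger_force': 0.0, 'gripper_width': 1.001948078371543}
S cam (array([ 0.92548004, -0.48418737,  1.18610414]), array([-0.30252625,  0.4058939 , -0.86256035]))
S handle [([147.8, 264.3], 0.92), ([201.0, 316.6], 0.64)]
S handle_mid [([198.9, 314.9], 0.95), ([148.9, 259.0], 0.73)]
S handle_grip [([218.2, 339.5], 0.86), ([165.0, 243.9], 0.74), ([200.0, 318.2], 0.69)]
S handle_rest [([212.3, 328.0], 0.74)]
S index_stand [([352.5, 164.4], 0
[... 613 characters left out ...]
05.2], 0.58), ([461.5, 222.3], 0.2)]
T handle_grip [([473.0, 202.5], 0.77), ([373.2, 257.2], 0.66), ([427.5, 303.4], 0.57)]
T handle_rest [([461.2, 220.5], 0.55), ([263.3, 203.0], 0.2)]
T index_stand [([263.4, 203.6], 0.57)]
T sight_post [([263.0, 170.5], 0.92), ([416.9, 142.3], 0.55)]
T compass_nose [([275.1, 187.6], 0.65)]
T yoke [([316.4, 223.6], 0.91), ([263.8, 169.3], 0.48), ([471.4, 204.5], 0.44), ([460.8, 228.3], 0.27)]
T magnet [([413.6, 141.6], 0.78)]
T rule [([305.7, 262.1], 0.91)]
T driver [([352.9, 116.3], 0.76), ([172.7, 227.9], 0.43)]
T weight [([274.1, 127.8], 0.76), ([369.2, 261.1], 0.34)]
T jar [([170.6, 230.2], 0.94)]
T bezel [([373.6, 260.7], 0.63), ([276.2, 187.9], 0.37)]
```

View pics/s0.png

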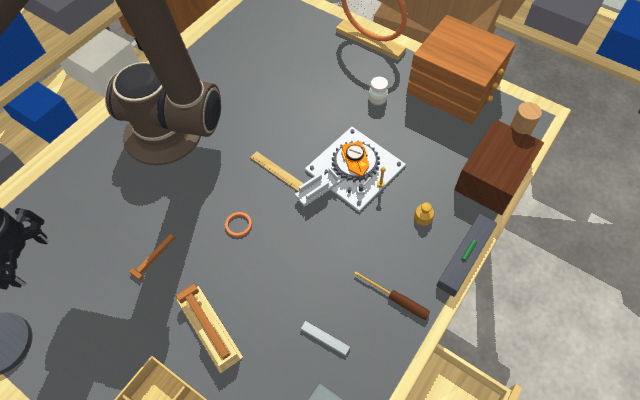

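View pics/t0.png

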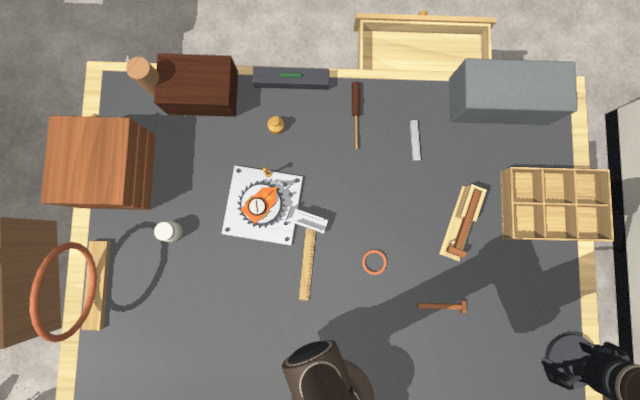

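Pictures: the handle in the rest is at scene (207,325) / top (462,225). The look-alike, smaller and lying loose on the rubber, is at scene (150,258) / top (445,306). The driver at scene (395,296) is similar in colour only. I choose the larger one in the rest. The stand is at top (263,204), with its yoke at (316,223).

Run:
```python
from h import *
S=bot.get_image('scene');T=bot.get_image('top')
def both(n,a,b,z):
    x,r=tri(ray(S,a),ray(T,b)); print(n,'tri',x.round(4),'res',np.round(r,4),'S',atz(S,a,z).round(4),'T',atz(T,b,z).round(4))
both('mid',(198.9,314.9),(462.4,230.9),.042)
both('grip',(218.2,339.5),(473,202.5),.042)
both('rest',(212.3,328),(461.2,220.5),0)
both('stand',(352.5,164.4),(263.4,203.6),0)
both('post',(383.1,167.6),(263,170.5),.084)
both('nose',(361.3,174.7),(275.1,187.6),.055)
both('yoke',(310,188.1),(316.4,223.6),.03)
c=T['pixels'][160:280,400:520];c=cv2.resize(c,None,fx=5,fy=5,interpolation=cv2.INTER_CUBIC);cv2.imwrite('pics/c1.png',c[:,:,::-1])
s=bot.state();M=R.from_quat(s['tcp_rot']).as_matrix();print(M.round(3))
W=bot.get_image('wrist');print(W['camera_matrix'],W['hand_eye'])
```

```text
mid tri [ 0.4685 -0.3517  0.0408] res [0.0003 0.0003] S [ 0.4692 -0.3517  0.042 ] T [ 0.4683 -0.3514  0.042 ]
grip tri [ 0.5475 -0.3727  0.062 ] res [0.0021 0.0021] S [ 0.5426 -0.3694  0.042 ] T [ 0.5481 -0.3827  0.042 ]
rest tri [ 0.5015 -0.3566  0.0147] res [0.0039 0.0039] S [ 0.4995 -0.3526  0.    ] T [ 0.4994 -0.3651  0.    ]
stand tri [0.5307 0.2012 0.0328] res [0.0011 0.0011] S [0.5187 0.2199 0.    ] T [0.5344 0.2063 0.    ]
post tri [0.6175 0.2015 0.0875] res [0.003 0.003] S [0.6184 0.206  0.084 ] T [0.6159 0.1999 0.084 ]
nose tri [0.5749 0.1694 0.0588] res [0.0013 0.0013] S [0.5746 0.1727 0.055 ] T [0.5744 0.1689 0.055 ]
yoke tri [0.4832 0.0575 0.0575] res [0.0062 0.0062] S [0.4771 0.075  0.03  ] T [0.4795 0.0532 0.03  ]
[[ 0.923  0.385 -0.   ]
 [ 0.385 -0.923  0.   ]
 [ 0.    -0.    -1.   ]]
[[309.70691629   0.         320.84480498]
 [  0.         309.70691629 200.69968257]
 [  0.           0.           1.        ]] [[-3.72036242e-04 -9.61639124e-01 -2.74317436e-01  6.90776294e-02]
 [ 9.99999717e-01 -5.36937913e-04  5.26048833e-04  7.24929046e-04]
 [-6.53160571e-04 -2.74317163e-01  9.61639053e-01 -1.34958870e-01]
 [ 0.00000000e+00  0.00000000e+00  0.00000000e+00  1.00000000e+00]]
```

View pics/c1.png

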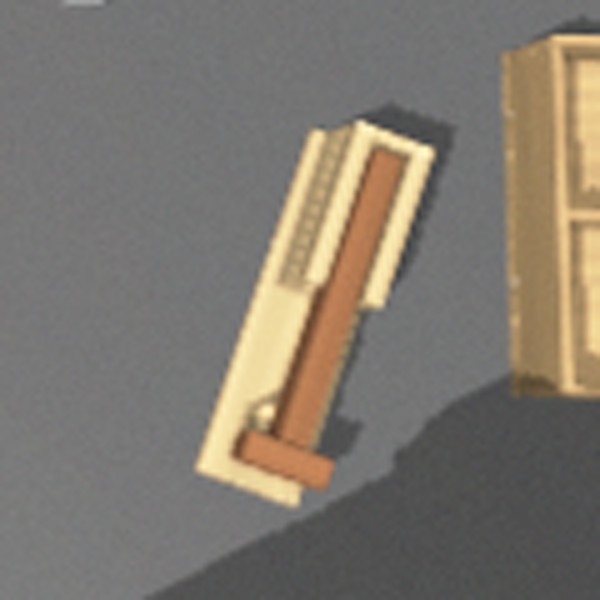

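Crop: a large T handle in the rest, with its head at crop (283,460), plain end at (390,150), and the bare part around (318,360). The choice is confirmed.

Emit:
{"name": "apply_moves", "arguments": {
  "commands": [
    [100,0.297,-0.02,0.03,-1.2],
    [100,0.297,-0.02,0.03,-1.2],
    [100,0.297,-0.02,0.03,-1.2],
    [100,0.297,-0.02,0.03,-1.2],
    [100,0.297,-0.02,0.03,-1.2],
    [100,0.297,-0.02,0.03,-1.2],
    [100,0.297,-0.02,0.03,-1.2],
    [100,0.297,-0.02,0.03,-1.2],
    [100,0.297,-0.02,0.03,-1.2]
  ]
}}

```text
clock: 2.55
tcp_pos: [0.4689, -0.3514, 0.209]
tcp_rot: [0.698, 0.716, -0.0, -0.0]
wrist_force: [0.6, 0.5, -0.1]
gripper_width: 1.0
finger_force: 0.0
```

Run:
```python
from h import *
s=bot.state();print(s['qpos'],s['tcp_pos'],R.from_quat(s['tcp_rot']).as_matrix()[:,0])
```

```text
[-6.43181228e-01  2.43505884e-01  3.70066000e-02  1.36482251e+00
 -1.72935963e-05  9.02054196e-01] [ 0.46886944 -0.351424    0.20898887] [-2.55580568e-02  9.99673291e-01  3.12220947e-04]
```

Emit:
{"name": "apply_moves", "arguments": {
  "commands": [
    [100,0,0,0,-1.21],
    [100,0,0,0,-1.21],
    [100,0,0,0,-1.21],
    [100,0,0,0,-1.21],
    [100,0,0,0,-1.21],
    [100,0,0,0,-1.21],
    [100,0,0,0,-1.21],
    [100,0,0,0,-1.21],
    [100,0,0,0,-1.21],
    [100,0,0,0,-1.21]
  ]
}}

```text
clock: 3.55
tcp_pos: [0.4681, -0.3521, 0.2094]
tcp_rot: [0.17, 0.985, -0.0, 0.0]
wrist_force: [0.3, 0.8, -0.7]
gripper_width: 1.003
finger_force: 0.0
```

Run:
```python
from h import *
s=bot.state();W=bot.get_image('wrist');save(W,'w1.png')
print(s['tcp_pos'],R.from_quat(s['tcp_rot']).as_matrix()[:,0])
for l in ['handle_mid','handle_grip','handle','handle_rest']:
  for d in bot.place_of(W,l)[:2]: print(l,d['xy'],d['conf'],atz(W,d['xy'],.042,s).round(4))
```

```text
[ 0.4681295  -0.35213742  0.20939347] [-9.41913013e-01  3.35856899e-01 -1.38641691e-04]
handle_mid [322.2, 192.2] 0.69 [ 0.4758 -0.3545  0.042 ]
handle_grip [324.0, 256.0] 0.57 [ 0.5435 -0.3765  0.042 ]
handle_rest [319.1, 195.2] 0.62 [ 0.4777 -0.3585  0.042 ]
handle_rest [485.7, 41.6] 0.53 [ 0.3772 -0.1352  0.042 ]
```

View pics/w1.png

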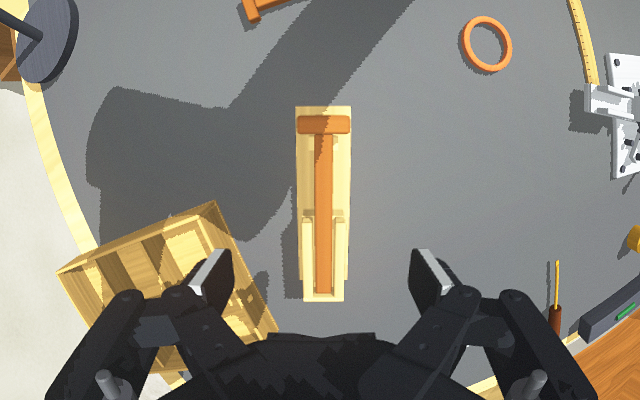

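Wrist view: the handle's head top is at (324,116), its plain end at (324,294), and the walls start at about row 211. The bare part is around (324,180).

Run:
```python
from h import *
s=bot.state();W=bot.get_image('wrist')
a=cv2.cvtColor(W['pixels'],cv2.COLOR_RGB2HSV)
for r in range(140,295,15):
    row=W['pixels'][r,285:365].astype(int); m=(row[:,0]-row[:,2]>60)&(row[:,1]<130)&(row[:,0]>1.5*row[:,1]); c=np.where(m)[0]+285
    if len(c): e=[atz(W,(x,r),.054,s) for x in (c.min()-.5,c.max()+.5)]; print(r,c.min(),c.max(),((e[0]+e[1])/2).round(4),np.linalg.norm(e[0]-e[1]).round(4))
h=atz(W,(324,117),.054,s);e=atz(W,(324,294),.054,s);print('head',h,'end',e,np.linalg.norm(h-e),np.arctan2(*(e-h)[1::-1]))
d=(e-h)/np.linalg.norm(e-h);print('mid',h+.078*d,'wall',atz(W,(324,216),.05,s))
T=bot.get_image('top')
h2=atz(T,(456.6,252.6),.054);e2=atz(T,(478.3,190),.054);print(h2,e2,np.arctan2(*(e2-h2)[1::-1]))
```

```text
140 315 332 [ 0.4259 -0.3355  0.054 ] 0.0168
155 314 319 [ 0.4371 -0.3464  0.054 ] 0.0057
170 314 315 [ 0.4501 -0.353   0.054 ] 0.0019
185 314 315 [ 0.4639 -0.358   0.054 ] 0.0019
200 314 315 [ 0.478 -0.363  0.054] 0.0019
215 315 331 [ 0.4953 -0.3603  0.054 ] 0.0168
230 315 315 [ 0.5077 -0.3732  0.054 ] 0.001
245 315 315 [ 0.5232 -0.3788  0.054 ] 0.001
260 315 315 [ 0.5395 -0.3846  0.054 ] 0.001
275 315 315 [ 0.5565 -0.3908  0.054 ] 0.0011
290 315 316 [ 0.5747 -0.3968  0.054 ] 0.0022
head [ 0.40568088 -0.32788198  0.054     ] end [ 0.58283691 -0.3897424   0.054     ] 0.18764586101689185 -0.33594958441743095
mid [ 0.4793205  -0.35359591  0.054     ] wall [ 0.49791021 -0.36014071  0.05      ]
[ 0.40876567 -0.32964102  0.054     ] [ 0.58203497 -0.39313964  0.054     ] -0.3512745735130186
```

Emit:
{"name": "apply_moves", "arguments": {
  "commands": [
    [70,-0.006,0.0015,0.04,0],
    [60,-0.006,0.0015,0.08,0],
    [60,-0.006,0.0015,0.115,0],
    [60,-0.006,0.0015,0.14,0],
    [60,-0.006,0.0015,0.155,0],
    [60,-0.006,0.0015,0.167,0],
    [60,-0.006,0.0015,0.167,0],
    [0,-0.006,0.0015,0.167,0],
    [0,-0.006,0.0015,0.167,0],
    [0,-0.006,0.0015,0.167,0],
    [0,-0.006,0.0015,0.167,0],
    [0,-0.006,0.0015,0.167,0],
    [0,-0.006,0.0015,0.167,0]
  ],
  "newtons": 45
}}

```text
clock: 5.2
tcp_pos: [0.4753, -0.3531, 0.0437]
tcp_rot: [0.168, 0.986, -0.001, 0.001]
wrist_force: [0.0, -0.1, 6.5]
gripper_width: 0.201
finger_force: 45.1
```

Emit:
{"name": "apply_moves", "arguments": {
  "commands": [
    [0,0,0,-0.02,0],
    [0,0,0,-0.055,0],
    [0,0,0,-0.08,0.05],
    [0,0.007,0.023,-0.08,0.15],
    [0,0.015,0.048,-0.08,0.29],
    [0,0.023,0.075,-0.08,0.43],
    [0,0.032,0.103,-0.08,0.57],
    [0,0.041,0.132,-0.08,0.71],
    [0,0.05,0.161,-0.08,0.85],
    [0,0.057,0.185,-0.075,0.98],
    [0,0.063,0.205,-0.07,1.1],
    [0,0.067,0.217,-0.06,1.18],
    [0,0.069,0.223,-0.05,1.22],
    [0,0.069,0.223,-0.04,1.225],
    [0,0.069,0.223,-0.03,1.225]
  ]
}}

```text
clock: 6.7
tcp_pos: [0.4831, -0.1193, 0.0717]
tcp_rot: [0.704, 0.711, -0.0, 0.0]
wrist_force: [0.2, 0.4, -0.7]
gripper_width: 0.2
finger_force: 44.2
```

Run:
```python
from h import *
s=bot.state();print(s['tcp_pos'],R.from_quat(s['tcp_rot']).as_matrix().round(3).tolist(),s['qpos'].round(3))
```

```text
[ 0.48308163 -0.11927809  0.0717188 ] [[-0.01, 1.0, 0.0], [1.0, 0.01, -0.0], [-0.0, 0.0, -1.0]] [-0.242  0.131 -0.408  1.032 -0.     1.319]
```

Emit:
{"name": "apply_moves", "arguments": {
  "commands": [
    [0,0,0,0.02,0],
    [0,0,0,0.038,0],
    [0,0,0,0.048,0],
    [0,0,0,0.053,0],
    [0,0,0,0.056,0],
    [0,0,0,0.058,0],
    [0,0,0,0.058,0]
  ]
}}

```text
clock: 7.4
tcp_pos: [0.4834, -0.1193, 0.0146]
tcp_rot: [0.704, 0.71, 0.0, 0.0]
wrist_force: [-0.0, 0.9, -0.3]
gripper_width: 0.198
finger_force: 44.2
```

Emit:
{"name": "apply_moves", "arguments": {
  "commands": [
    [0,0,0,0.001,0],
    [0,0,0,0.002,0],
    [0,0,0,0.002,0]
  ]
}}

```text
clock: 7.7
tcp_pos: [0.4837, -0.1193, 0.0137]
tcp_rot: [0.704, 0.71, 0.0, 0.001]
wrist_force: [-2.7, 0.9, 7.6]
gripper_width: 0.2
finger_force: 45.4
```

Emit:
{"name": "apply_moves", "arguments": {
  "commands": [
    [60,0,0,-0.001,0],
    [60,0,0,-0.001,0],
    [60,0,0,-0.001,0],
    [60,0,0,-0.02,0],
    [60,0,0,-0.06,0],
    [60,0,0,-0.11,0],
    [60,0,0,-0.16,0],
    [60,0,0,-0.186,0],
    [60,0,0,-0.186,0],
    [60,0,0,-0.186,0]
  ]
}}

```text
clock: 8.7
tcp_pos: [0.4834, -0.1193, 0.1983]
tcp_rot: [0.704, 0.71, 0.0, 0.0]
wrist_force: [-0.3, -0.2, -0.5]
gripper_width: 0.6
finger_force: 0.0
```

Run:
```python
from h import *
s=bot.state();W=bot.get_image('wrist');save(W,'w2.png')
print(s['tcp_pos'],R.from_quat(s['tcp_rot']).as_matrix()[:,0])
for l in ['handle_mid','handle_grip','yoke','index_stand','sight_post']:
  for d in bot.place_of(W,l)[:2]: print(l,d['xy'],d['conf'],atz(W,d['xy'],.012,s).round(4))
```

```text
[ 0.48335725 -0.11925878  0.19834676] [-8.99899777e-03  9.99959489e-01 -1.96371015e-04]
handle_mid [320.9, 183.7] 0.95 [ 0.4835 -0.1236  0.012 ]
handle_grip [158.7, 284.0] 0.97 [ 0.2674 -0.2603  0.012 ]
handle_grip [320.7, 243.6] 0.74 [ 0.4839 -0.1929  0.012 ]
yoke [316.8, 11.0] 0.83 [0.4777 0.0609 0.012 ]
```

View pics/w2.png

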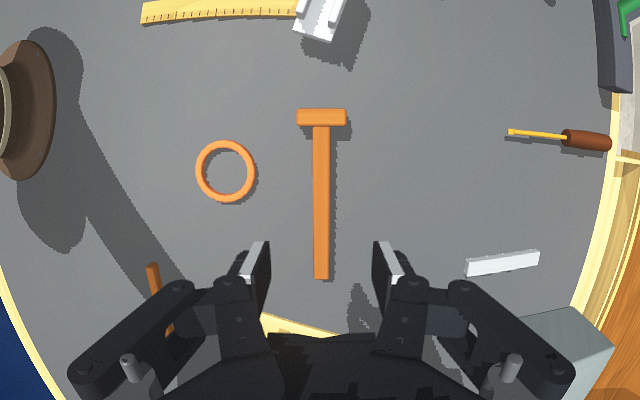

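The handle lies flat on the rubber: head (322,117), mid (321,184), grip (321,244), end row 278. The yoke is at about (320,12). Next I look at the yoke from near, from two places.

Emit:
{"name": "apply_moves", "arguments": {
  "commands": [
    [60,0.04,0,0,0],
    [60,0.09,0,0,0],
    [60,0.14,0,0,0],
    [60,0.15,0,0,0],
    [60,0.15,0,0,0],
    [60,0.15,0,0,0]
  ]
}}

```text
clock: 9.6
tcp_pos: [0.4817, 0.0303, 0.1979]
tcp_rot: [0.704, 0.71, -0.0, -0.0]
wrist_force: [-0.0, -0.7, -0.1]
gripper_width: 0.598
finger_force: 0.0
```

```bash
cat > v.py <<'E'
from h import *
import pickle,sys
s=bot.state();W=bot.get_image('wrist');save(W,sys.argv[1]+'.png');pickle.dump((s,W),open(sys.argv[1]+'.pkl','wb'))
print(s['tcp_pos'])
for l,z in (('yoke',.03),('index_stand',0),('sight_post',.084),('compass_nose',.055)):
  for d in bot.place_of(W,l)[:2]: print(l,np.round(d['xy'],1),round(d['conf'],2),atz(W,d['xy'],z,s).round(4))
E
python3 v.py w3
```

```text
[0.48166943 0.03029053 0.19792895]
yoke [320.4 158.3] 0.79 [0.4807 0.0557 0.03  ]
yoke [322.  345.2] 0.73 [ 0.4848 -0.1805  0.03  ]
index_stand [367.   17.7] 0.97 [0.5293 0.2083 0.    ]
sight_post [481.9  14.1] 0.87 [0.6213 0.1994 0.084 ]
sight_post [425.3  44.2] 0.41 [0.566  0.1621 0.084 ]
compass_nose [427.8  40.2] 0.75 [0.5784 0.1737 0.055 ]
```

Emit:
{"name": "apply_moves", "arguments": {
  "commands": [
    [60,0.04,0,0,0],
    [60,0.07,0,0,0],
    [60,0.07,0,0,0],
    [60,0.07,0,0,0]
  ]
}}

```text
clock: 10.25
tcp_pos: [0.4812, 0.1005, 0.1982]
tcp_rot: [0.704, 0.71, -0.0, 0.0]
wrist_force: [0.5, -0.1, 1.0]
gripper_width: 0.598
finger_force: 0.0
```

```bash
python3 v.py w4
python3 - <<'E'
import cv2,numpy as np
a=cv2.imread('pics/w3.png');b=cv2.imread('pics/w4.png')
A=cv2.resize(a[0:200,220:420],None,fx=2.9,fy=2.9,interpolation=3);B=cv2.resize(b[100:260,250:400],None,fx=3.6,fy=3.6,interpolation=3)
cv2.imwrite('pics/c4.png',cv2.resize(b[:240,220:460],(600,600),interpolation=3))
E
```

```text
[0.48118649 0.1005355  0.19823207]
yoke [317.7 224. ] 0.75 [0.4781 0.0572 0.03  ]
index_stand [368.8  77. ] 0.76 [0.531  0.2112 0.    ]
sight_post [484.1  89.7] 0.82 [0.6219 0.1995 0.084 ]
compass_nose [425.6 119.7] 0.96 [0.577  0.1682 0.055 ]
```

View pics/c4.png

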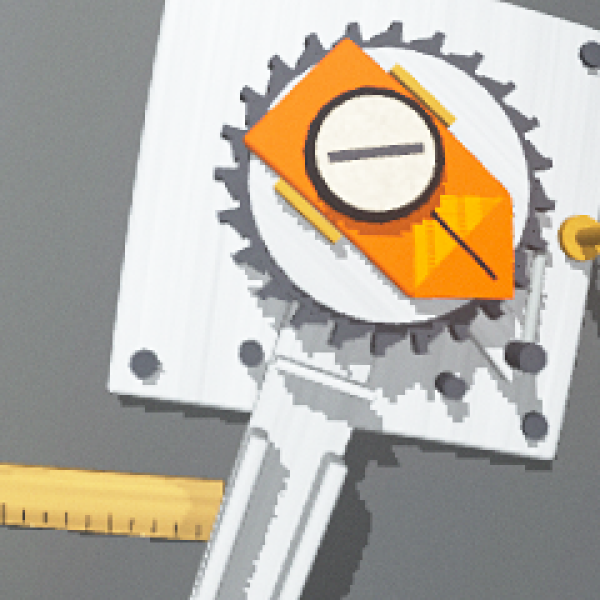

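Crop: stand with the turntable, compass nose pointing down-right at crop (505,295), post ball at (578,238), and the lever with its yoke walls at (230,520) and (310,520). I'll use the wrist depth to fit the walls and the axis.

```bash
cat > pc.py <<'E'
from h import *
import pickle
def cloud(s,W):
    K=np.array(W['camera_matrix']);v,u=np.mgrid[0:400,0:640]
    dx=(u-K[0,2])/K[0,0];dy=(v-K[1,2])/K[1,1];th=np.hypot(dx,dy);f=np.tan(np.minimum(th,1.3))/np.maximum(th,1e-9)
    D=W['depth'];P=np.stack([dx*f*D,dy*f*D,D],-1)
    P=P@np.array(W['hand_eye'])[:3,:3].T+np.array(W['hand_eye'])[:3,3]
    P=P@R.from_quat(s['tcp_rot']).as_matrix().T+s['tcp_pos']
    return P,(D>0)&(th<1.2)
E
python3 - <<'E'
from pc import *
for n in ('w3','w4'):
    s,W=pickle.load(open(n+'.pkl','rb'));P,ok=cloud(s,W);X=P[ok]
    fl=X[(abs(X[:,0]-.40)<.02)&(abs(X[:,1]-.1)<.05)];print(n,'table z',np.median(fl[:,2]))
    q=X[(abs(X[:,0]-.485)<.05)&(X[:,1]<.125)&(X[:,1]>.02)]
    h,e=np.histogram(q[:,2],bins=np.arange(-.006,.07,.004));print(dict(zip((e[:-1]*1000).round().astype(int).tolist(),h.tolist())))
    w=q[(q[:,2]>.047)&(q[:,2]<.06)]
    for y in np.arange(.03,.125,.01):
        k=w[abs(w[:,1]-y)<.005]
        if len(k)>3:
            x=np.sort(k[:,0]);g=np.argmax(np.diff(x)) ; print('y%.3f'%y,'walls',x[0].round(4),x[g].round(4),x[g+1].round(4),x[-1].round(4),len(k),'z',np.median(k[:,2]).round(4))
    t=X[(abs(X[:,2]-.042)<.004)&(np.hypot(X[:,0]-.531,X[:,1]-.209)<.075)&(np.hypot(X[:,0]-.531,X[:,1]-.209)>.05)]
    if len(t)>50:
        from scipy.optimize import least_squares
        hull=cv2.convexHull(t[:,:2].astype(np.float32))[:,0]
        r=least_squares(lambda p:np.hypot(hull[:,0]-p[0],hull[:,1]-p[1])-p[2],[.53,.209,.066],loss='soft_l1',f_scale=.001);print('axis',r.x,len(hull))
E
```

```text
w3 table z 0.0015746567009078255
{-6: 0, -2: 3223, 2: 690, 6: 528, 10: 388, 14: 4, 18: 0, 22: 7, 26: 826, 30: 1959, 34: 30, 38: 24, 42: 28, 46: 23, 50: 650, 54: 731, 58: 0, 62: 0, 66: 0}
y0.040 walls 0.4888 0.4962 0.4971 0.498 81 z 0.054
y0.050 walls 0.4584 0.4686 0.4897 0.5005 190 z 0.0541
y0.060 walls 0.4603 0.4722 0.4924 0.504 202 z 0.0542
y0.070 walls 0.4639 0.4749 0.4966 0.5066 211 z 0.054
y0.080 walls 0.4676 0.4784 0.5001 0.5108 218 z 0.0542
y0.090 walls 0.4703 0.4819 0.5026 0.5135 210 z 0.054
y0.100 walls 0.4739 0.4845 0.5061 0.517 204 z 0.0541
y0.110 walls 0.4773 0.4773 0.4782 0.4862 84 z 0.054
axis [0.53230833 0.20894853 0.06625364] 27
w4 table z 0.002219629568481235
{-6: 0, -2: 2504, 2: 626, 6: 498, 10: 343, 14: 7, 18: 15, 22: 51, 26: 664, 30: 1710, 34: 59, 38: 68, 42: 76, 46: 76, 50: 558, 54: 662, 58: 0, 62: 0, 66: 0}
y0.040 walls 0.4877 0.4877 0.4887 0.4966 67 z 0.054
y0.050 walls 0.459 0.468 0.4897 0.5002 163 z 0.0542
y0.060 walls 0.4601 0.4719 0.4925 0.5037 165 z 0.0541
y0.070 walls 0.464 0.4738 0.496 0.5063 191 z 0.0541
y0.080 walls 0.4679 0.4785 0.4998 0.5099 191 z 0.0541
y0.090 walls 0.4699 0.4803 0.5034 0.5143 191 z 0.0541
y0.100 walls 0.4736 0.4839 0.5058 0.5158 208 z 0.054
y0.110 walls 0.4764 0.4774 0.4783 0.4857 97 z 0.0538
axis [0.53270903 0.20607442 0.06834021] 33
```

Run:
```python
from pc import *
for n in ('w3','w4'):
    s,W=pickle.load(open(n+'.pkl','rb'));P,ok=cloud(s,W);X=P[ok]
    w=X[(abs(X[:,0]-.487)<.05)&(X[:,1]<.125)&(X[:,1]>.02)&(abs(X[:,2]-.054)<.004)][:,:2]
    (c,sz,a)=cv2.minAreaRect(w.astype(np.float32));b=cv2.boxPoints((c,sz,a));print(n,c,sz,a)
    # side split, fit each wall
    from scipy.optimize import least_squares
    f=lambda p:np.abs(np.abs((w-c)@[np.cos(p[0]),np.sin(p[0])]-p[1])-.0155)
    r=least_squares(f,[-.31,0]);n_=np.array([np.cos(r.x[0]),np.sin(r.x[0])]);out=np.array([n_[1],-n_[0]])
    m=np.array(c)+n_*r.x[1];l=(w-m)@out;print('yaw out',np.arctan2(out[1],out[0]),'ctr',m,'range',np.percentile(l,[0,.5,99.5,100]).round(4))
    mid=m+out*((np.percentile(l,.5)+np.percentile(l,99.5))/2+.020);print('yoke',mid,'yoke+70',mid+out*.07,'axis est',mid-out*.162)
    st=X[(abs(X[:,2]-.084)<.006)&(np.hypot(X[:,0]-.621,X[:,1]-.2)<.02)];print('post',st.mean(0) if len(st) else 0,len(st))
```

```text
w3 (0.4874767065048218, 0.07504678517580032) (0.07195420563220978, 0.0399683341383934) 71.85084533691406
yaw out -1.8855478469993585 ctr [0.48723667 0.07512494] range [-0.0359 -0.0353  0.0351  0.0359]
yoke [0.48106696 0.05617472] yoke+70 [ 0.45939634 -0.01038642] axis est [0.53121895 0.2102162 ]
post [0.61769327 0.19578564 0.08702126] 134
w4 (0.48761510848999023, 0.07556840777397156) (0.07192777097225189, 0.040183231234550476) 71.9786605834961
yaw out -1.8851930613961203 ctr [0.48719231 0.0757059 ] range [-0.036  -0.0354  0.0353  0.036 ]
yoke [0.4810259  0.05674299] yoke+70 [ 0.45937891 -0.00982583] axis est [0.53112324 0.21080225]
post [0.61739546 0.19685015 0.08744933] 131
```

Emit:
{"name": "apply_moves", "arguments": {
  "commands": [
    [60,-0.04,0,0,0],
    [60,-0.09,0,0,0],
    [60,-0.14,0,0,0],
    [60,-0.19,0,0.02,0],
    [60,-0.24,0,0.06,0],
    [60,-0.275,0,0.1,0],
    [60,-0.2945,0,0.13,0],
    [60,-0.2945,0,0.155,0],
    [60,-0.2945,0,0.175,0],
    [60,-0.2945,0,0.185,0],
    [60,-0.2945,0,0.185,0],
    [0,-0.2945,0,0.185,0],
    [0,-0.2945,0,0.185,0],
    [0,-0.2945,0,0.185,0],
    [0,-0.2945,0,0.185,0],
    [0,-0.2945,0,0.185,0],
    [0,-0.2945,0,0.185,0]
  ],
  "newtons": 60
}}

```text
clock: 12.2
tcp_pos: [0.485, -0.194, 0.015]
tcp_rot: [0.704, 0.71, 0.001, 0.001]
wrist_force: [-0.1, 1.2, 6.0]
gripper_width: 0.192
finger_force: 60.8
```

```bash
cat > hd.py <<'E'
from pc import *
s=bot.state();W=bot.get_image('wrist');pickle.dump((s,W),open('wh.pkl','wb'))
P,ok=cloud(s,W);M=R.from_quat(s['tcp_rot']).as_matrix();L=(P-s['tcp_pos'])@M  # tool coords
rgb=W['pixels'].astype(int);o=(rgb[...,0]>1.5*rgb[...,1])&(rgb[...,0]-rgb[...,2]>50)&ok&(abs(L[...,1])<.04)&(L[...,0]>.015)&(L[...,0]<.2)
q=L[o];print('tcp',s['tcp_pos'],'yaw',np.arctan2(M[1,0],M[0,0]),'q',s['qpos'].round(3),len(q))
bar=q[(abs(q[:,1])<.02)&(q[:,0]<.12)]
for x in np.arange(.03,.16,.02):
    k=q[abs(q[:,0]-x)<.01]
    if len(k)>5: print('x%.2f'%x,'y',np.percentile(k[:,1],[3,97]).round(4),'top z',np.percentile(k[:,2],10).round(4))
print('head outer x',np.percentile(q[:,0],99.5))
E
python3 hd.py
```

```text
tcp [ 0.48498596 -0.19396383  0.01503153] yaw 1.5802645979177272 q [-0.38   0.217 -0.438  0.913  0.     1.181] 9814
x0.03 y [-0.0082  0.008 ] top z -0.0101
x0.05 y [-0.0084  0.0078] top z -0.0101
x0.07 y [-0.0085  0.008 ] top z -0.0101
x0.09 y [-0.0085  0.008 ] top z -0.0102
x0.11 y [-0.0086  0.0077] top z -0.0103
head outer x 0.11707949769967904
```

Emit:
{"name": "apply_moves", "arguments": {
  "commands": [
    [0,0,0,-0.02,0],
    [0,0,0,-0.06,0],
    [0,0.01,-0.002,-0.085,0.03],
    [0,0.035,-0.006,-0.09,0.08],
    [0,0.065,-0.01,-0.09,0.14],
    [0,0.095,-0.014,-0.09,0.2],
    [0,0.125,-0.017,-0.09,0.26],
    [0,0.155,-0.02,-0.09,0.3],
    [0,0.175,-0.023,-0.09,0.32],
    [0,0.184,-0.0235,-0.09,0.324],
    [0,0.184,-0.0235,-0.09,0.324],
    [0,0.184,-0.0235,-0.09,0.324]
  ]
}}

```text
clock: 13.45
tcp_pos: [0.4589, -0.0103, 0.1034]
tcp_rot: [0.809, 0.588, 0.0, 0.0]
wrist_force: [0.1, 0.3, -0.9]
gripper_width: 0.193
finger_force: 59.8
```

```bash
python3 hd.py
python3 - <<'E'
from pc import *
s,W=pickle.load(open('wh.pkl','rb'));save(W,'wh1.png')
P,ok=cloud(s,W);X=P[ok]
for l in ('handle','handle_mid','yoke','index_stand'):
    print(l,[(np.round(d['xy'],0),round(d['conf'],2)) for d in bot.place_of(W,l)[:2]] if 0 else '')
E
```

```text
tcp [ 0.45888874 -0.01032206  0.10344915] yaw 1.2562784002508982 q [-2.200e-02  3.900e-02 -4.350e-01  1.096e+00 -1.000e-03  1.863e+00] 8587
x0.03 y [-0.0079  0.0083] top z -0.0101
x0.05 y [-0.008   0.0081] top z -0.01
x0.07 y [-0.0079  0.008 ] top z -0.01
x0.09 y [-0.0082  0.0082] top z -0.01
x0.11 y [-0.0083  0.0084] top z -0.0099
head outer x 0.11706208041556036
handle 
handle_mid 
yoke 
index_stand
```

View pics/wh1.png

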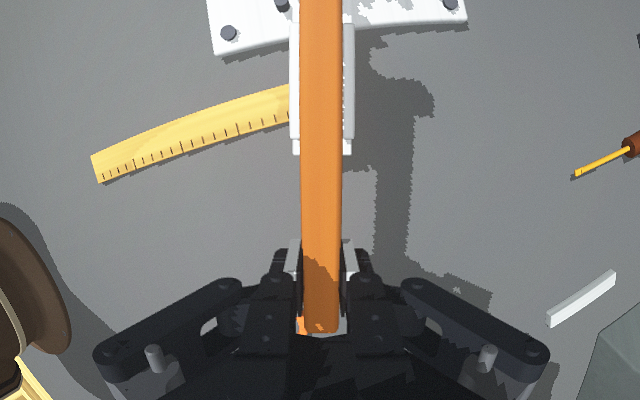

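The handle is held in line above the yoke: bar at columns 301–341, walls at 291 and 351, plain end at row 333. The head is out of view, so I check the position along the bar.

Run:
```python
from pc import *
s,W=pickle.load(open('wh.pkl','rb'))
M=R.from_quat(s['tcp_rot']).as_matrix()
for r in (330,333,335):
  p=atz(W,(320,r),s['tcp_pos'][2]+.010,s);print(r,(M.T@(p-s['tcp_pos'])).round(4))
T=bot.get_image('top');S=bot.get_image('scene')
print(s['tcp_pos'])
out=np.array([-.309,-.951]);yk=np.array([.481,.0565])
rgb=T['pixels'].astype(int);m=(rgb[...,0]>1.5*rgb[...,1])&(rgb[...,0]-rgb[...,2]>50)
v,u=np.where(m);K=[]
for a,b in zip(u,v):
    p=atz(T,(a,b),.1134);l=(p[:2]-yk)@out;t=(p[:2]-yk)@[-out[1],out[0]]
    if -.11<l<.03 and abs(t)<.035:K.append((l,t,a,b))
K=np.array(K)
for i in np.arange(-.11,.03,.005):
    k=K[(K[:,0]>=i)&(K[:,0]<i+.005)]
    if len(k):print(round(i,3),len(k),k[:,1].min().round(4),k[:,1].max().round(4))
```

```text
330 [-0.0357 -0.0003 -0.01  ]
333 [-0.0378 -0.0003 -0.01  ]
335 [-0.0392 -0.0003 -0.01  ]
[ 0.45888874 -0.01032206  0.10344915]
-0.075 1 0.0173 0.0173
-0.07 2 -0.0102 -0.0078
-0.065 3 -0.0222 -0.0117
-0.06 1 -0.0044 -0.0044
-0.055 1 0.0046 0.0046
-0.05 2 0.0015 0.0023
-0.045 1 0.0064 0.0064
-0.04 1 0.0033 0.0033
-0.035 2 0.0009 0.0041
-0.01 1 -0.0027 -0.0027
0.0 1 -0.0002 -0.0002
0.01 1 -0.0016 -0.0016
0.02 2 -0.0039 0.0018
```

Run:
```python
from h import *
im=cv2.cvtColor(cv2.imread('pics/w2.png'),cv2.COLOR_BGR2RGB).astype(int)
W=bot.get_image('wrist');s={'tcp_pos':np.array([.48335725,-.11925878,.19834676]),'tcp_rot':R.from_matrix(np.array([[-.009,1,0],[1,.009,0],[0,0,-1.]])).as_quat()}
c=im[95:295,318:326].mean(1);m=(c[:,0]>1.5*c[:,1]);r=np.where(m)[0]+95;print(r.min(),r.max())
for q in (r.min()-.5,r.max()+.5): print(atz(W,(321,q),.024,s))
for q in range(104,128,2): print(q,im[q,321],end=' ')
print([ (q,im[q,321].tolist()) for q in range(272,284,2)])
```

```text
109 278
[ 0.48305903 -0.04457519  0.024     ]
[ 0.48469753 -0.23158972  0.024     ]
104 [142 144 145] 106 [144 147 148] 108 [177 127  91] 110 [231 149  73] 112 [235 155  77] 114 [239 161  75] 116 [238 160  77] 118 [238 162  79] 120 [238 163  81] 122 [241 161  78] 124 [206 131  69] 126 [165  99  54] [(272, [226, 145, 74]), (274, [226, 146, 72]), (276, [225, 144, 70]), (278, [225, 142, 70]), (280, [135, 138, 141]), (282, [135, 138, 144])]
```

Emit:
{"name": "apply_moves", "arguments": {
  "commands": [
    [0,-0.0026,0,0.015,0],
    [0,-0.0026,0,0.03,0],
    [0,-0.0026,0,0.04,0],
    [0,-0.0026,0,0.047,0],
    [0,-0.0026,0,0.053,0],
    [0,-0.0026,0,0.057,0],
    [0,-0.0026,0,0.0595,0],
    [0,-0.0026,0,0.0605,0],
    [0,-0.0026,0,0.0605,0]
  ]
}}

```text
clock: 14.55
tcp_pos: [0.4585, -0.0128, 0.0444]
tcp_rot: [0.809, 0.587, 0.001, 0.001]
wrist_force: [-3.7, -2.9, 9.7]
gripper_width: 0.192
finger_force: 61.3
```

```bash
cat > tt.py <<'E'
from pc import *
import sys
out=[]
T=bot.get_image('top');S=bot.get_image('scene')
ax=np.array([.5312,.2105])
for nm,p in (('T',T),('S',S)):
  for d in bot.place_of(p,'compass_nose')[:3]:
    q=atz(p,d['xy'],.055)[:2]-ax
    if .04<np.hypot(*q)<.08: print(nm,np.round(d['xy'],1),round(d['conf'],2),'r',np.hypot(*q).round(4),'turn',(np.arctan2(q[1],q[0])+.139).round(3))
print('state',bot.state()['tcp_pos'],bot.state()['wrist_force'].round(1))
E
python3 tt.py; python3 hd.py
python3 - <<'E'
from h import *
S=bot.get_image('scene');c=S['pixels'][120:240,260:420];cv2.imwrite('pics/c5.png',cv2.resize(c,(800,600),interpolation=3)[:,:,::-1])
E
```

```text
T [274.7 188.3] 0.84 r 0.0578 turn -0.638
S [366.3 176.9] 0.89 r 0.0684 turn -0.42
state [ 0.4584638  -0.01274707  0.04436251] [-4.6 -2.4  9.5]
tcp [ 0.4584638  -0.01274707  0.04436251] yaw 1.2558509209874797 q [-2.700e-02  7.900e-02 -5.300e-01  9.590e-01 -1.000e-03  1.858e+00] 9762
x0.03 y [-0.008   0.0082] top z -0.0105
x0.05 y [-0.008  0.008] top z -0.0107
x0.07 y [-0.0082  0.0079] top z -0.0109
x0.09 y [-0.0082  0.0078] top z -0.0111
x0.11 y [-0.0082  0.0078] top z -0.0113
head outer x 0.11669533142593781
```

View pics/c5.png

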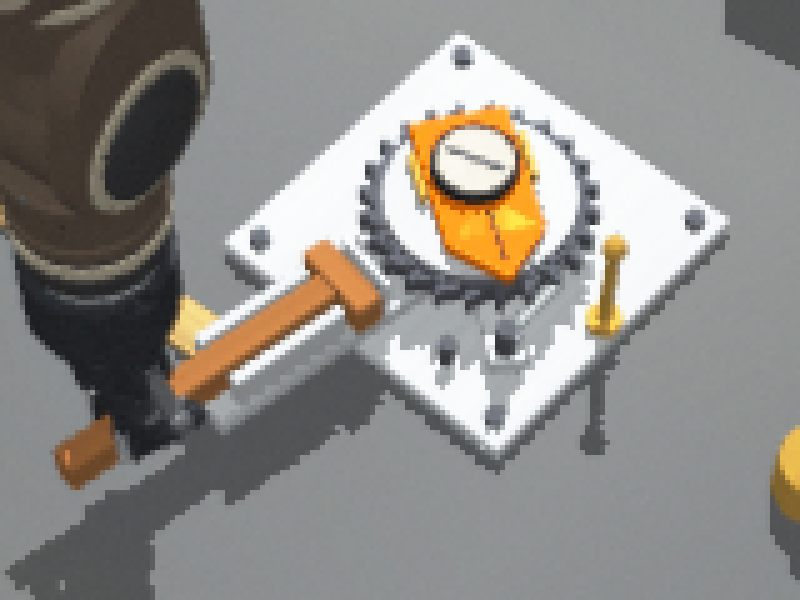

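The handle is seated: head at crop (345,285) between the wall ends and the stop, nose at (510,275), post at (612,245). First stroke along the arc.

Emit:
{"name": "apply_moves", "arguments": {
  "commands": [
    [0,0,0,-0.001,0],
    [0,0.0004,0.0141,-0.001,-0.06],
    [0,0.0017,0.0281,-0.001,-0.12],
    [0,0.0038,0.042,-0.001,-0.18],
    [0,0.0067,0.0558,-0.001,-0.24],
    [0,0.0105,0.0694,-0.001,-0.3],
    [0,0.0134,0.0783,-0.001,-0.34],
    [0,0.0151,0.0827,-0.001,-0.36],
    [0,0.0151,0.0827,-0.001,-0.36],
    [0,0.0151,0.0827,-0.001,-0.36]
  ]
}}

```text
clock: 15.85
tcp_pos: [0.541, -0.0238, 0.0446]
tcp_rot: [0.691, 0.723, -0.0, 0.0]
wrist_force: [-5.0, -1.3, 6.5]
gripper_width: 0.193
finger_force: 60.8
```

```bash
python3 tt.py
```

```text
T [267.5 183.8] 0.83 r 0.0569 turn -0.228
S [367.9 171.8] 0.9 r 0.0567 turn -0.227
state [ 0.54089738 -0.02382355  0.0446254 ] [-5.1 -0.9  6. ]
```

Emit:
{"name": "apply_moves", "arguments": {
  "commands": [
    [0,0,0.003,0,-0.012],
    [0,0,0.006,0,-0.02],
    [0,0,0.006,0,-0.02]
  ]
}}

```text
clock: 16.35
tcp_pos: [0.5455, -0.0237, 0.0443]
tcp_rot: [0.683, 0.73, -0.001, -0.001]
wrist_force: [-8.4, -2.4, 8.2]
gripper_width: 0.191
finger_force: 61.3
```

```bash
python3 tt.py
cat > lv.py <<'E'
from pc import *
s=bot.state();W=bot.get_image('wrist');pickle.dump((s,W),open('wl.pkl','wb'));P,ok=cloud(s,W);X=P[ok]
ax=np.array([.5312,.2105]);d=X[:,:2]-ax;r=np.hypot(*d.T);a=np.arctan2(d[:,1],d[:,0])
w=X[(r>.11)&(r<.175)&(abs(a+1.71)<.4)&(abs(X[:,2]-.054)<.004)]
rgb=W['pixels'][ok].astype(int);k=(r>.11)&(r<.172)&(abs(a+1.71)<.4)&(abs(X[:,2]-.054)<.004)&(rgb[:,0]-rgb[:,2]<40)
w=X[k][:,:2];print(len(w))
if len(w)>50:
    (c,sz,_)=cv2.minAreaRect(w.astype(np.float32));print(c,sz);q=np.array(c)-ax;print('lever',np.arctan2(q[1],q[0])+1.885)
E
python3 lv.py
```

```text
T [269.2 182.3] 0.76 r 0.0626 turn -0.271
S [370.7 170.3] 0.73 r 0.0578 turn -0.072
state [ 0.54546781 -0.02364755  0.04443382] [-8.3 -3.   7.1]
5175
(0.5369381904602051, 0.06677089631557465) (0.03955448791384697, 0.05559103190898895)
lever 0.3541061322686281
```

```bash
cat > ang.py <<'E'
from pc import *
ax=np.array([.5312,.2105])
def rect(xy):
    (c,sz,a)=cv2.minAreaRect(xy.astype(np.float32));b=cv2.boxPoints((c,sz,a));e=[b[1]-b[0],b[2]-b[1]];e=max(e,key=np.linalg.norm)
    return np.arctan2(e[1],e[0]),sz
def fin(a): 
    a+=.139
    return (a+np.pi/2)%np.pi-np.pi/2
def orange(rgb): rgb=rgb.astype(int);return (rgb[...,0]>190)&(rgb[...,2]<70)&(rgb[...,0]-rgb[...,1]>50)
def top(p,rgb):
    v,u=np.where(orange(rgb));P=np.array([atz(p,(a,b),.055)[:2] for a,b in zip(u,v)]);P=P[np.hypot(*(P-ax).T)<.068]
    C=P-P.mean(0);w,V=np.linalg.eigh(C.T@C);e=V[:,1];a,sz=rect(P);return len(P),fin(np.arctan2(e[1],e[0])).round(3),fin(a).round(3),np.round(sz,3),np.round(P.mean(0)-ax,4)
E
python3 - <<'E'
from ang import *
for n in ('w3','w4'):
    s,W=pickle.load(open(n+'.pkl','rb'));P,ok=cloud(s,W);k=ok&orange(W['pixels'])&(abs(P[...,2]-.052)<.014)&(np.hypot(P[...,0]-ax[0],P[...,1]-ax[1])<.068)
    q=P[k][:,:2];C=q-q.mean(0);w,V=np.linalg.eigh(C.T@C);a,sz=rect(q);print(n,len(q),fin(np.arctan2(V[1,1],V[0,1])),fin(a),sz)
T=bot.get_image('top');print('t0',top(T,cv2.imread('pics/t0.png')[:,:,::-1]));print('now',top(T,T['pixels']))
S=bot.get_image('scene');print('s0',top(S,cv2.imread('pics/s0.png')[:,:,::-1]));print('now',top(S,S['pixels']))
E
```

```text
w3 2160 0.10095673383158932 0.22453451 (0.08616864681243896, 0.04482731595635414)
w4 3690 -0.5738064738017892 -0.61105883 (0.06243344396352768, 0.10983870178461075)
t0 (48, np.float64(-0.693), np.float32(-1.065), array([0.054, 0.082]), array([ 0.0016, -0.0063]))
now (36, np.float64(-0.183), np.float32(-0.73), array([0.051, 0.076]), array([ 0.0082, -0.0106]))
s0 (312, np.float64(-0.536), np.float32(-0.633), array([0.06 , 0.105]), array([ 0.0056, -0.0058]))
now (341, np.float64(-0.167), np.float32(-0.221), array([0.056, 0.109]), array([ 0.0085, -0.0049]))
```

Emit:
{"name": "apply_moves", "arguments": {
  "commands": [
    [0,0.0003,-0.0117,0,0.05],
    [0,0.0014,-0.0258,0,0.11],
    [0,0.0034,-0.0398,0,0.17],
    [0,0.0062,-0.0536,0,0.23],
    [0,0.0098,-0.0672,0,0.29],
    [0,0.0135,-0.0783,0,0.34],
    [0,0.0158,-0.0849,0,0.37],
    [0,0.0173,-0.0888,0,0.38],
    [0,0.0173,-0.0888,0,0.38]
  ]
}}

```text
clock: 17.6
tcp_pos: [0.4581, -0.0118, 0.0446]
tcp_rot: [0.809, 0.588, 0.001, 0.001]
wrist_force: [-0.5, -1.6, 4.7]
gripper_width: 0.196
finger_force: 60.5
```

```bash
python3 lv.py; python3 tt.py
python3 - <<'E'
from ang import *
S=bot.get_image('scene');print('now',top(S,S['pixels']))
c=S['pixels'][120:240,260:420];cv2.imwrite('pics/c6.png',cv2.resize(c,(800,600),interpolation=3)[:,:,::-1])
E
```

```text
5175
(0.4870484173297882, 0.07389085739850998) (0.05603336542844772, 0.039461493492126465)
lever 0.0016039353327832462
T [270.  181.9] 0.78 r 0.0645 turn -0.294
S [368.8 173.8] 0.81 r 0.0631 turn -0.257
state [ 0.45818032 -0.01190575  0.04444268] [-0.8 -1.3  7.1]
now (340, np.float64(-0.176), np.float32(-0.225), array([0.057, 0.109]), array([ 0.0085, -0.0047]))
```

View pics/c6.png

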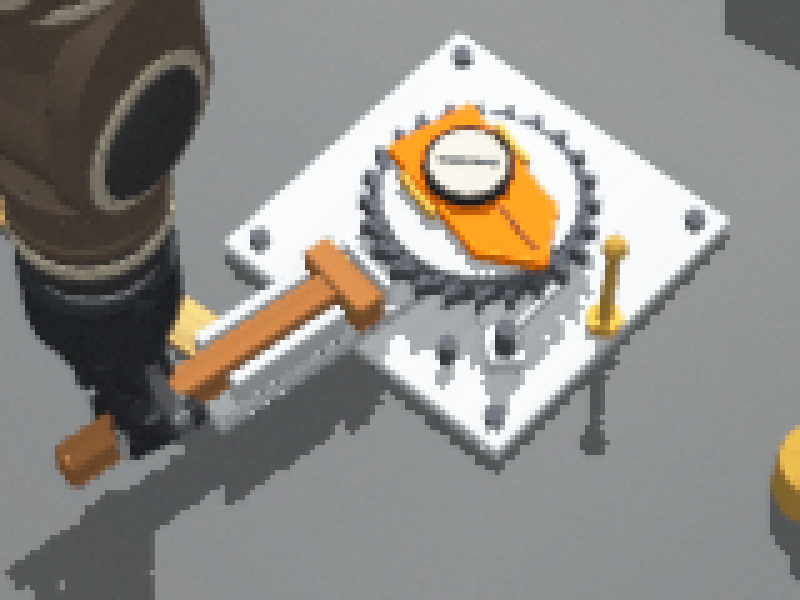

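Now the lever is home, and the nose at crop (550,268) is one tooth short of the post at (612,245). One more full stroke.

Emit:
{"name": "apply_moves", "arguments": {
  "commands": [
    [0,0.0004,0.0141,0,-0.06],
    [0,0.0017,0.0281,0,-0.12],
    [0,0.0038,0.042,0,-0.18],
    [0,0.0067,0.0558,0,-0.24],
    [0,0.0105,0.0694,0,-0.3],
    [0,0.0134,0.0783,0,-0.34],
    [0,0.0151,0.0827,0,-0.36],
    [0,0.0173,0.0888,0,-0.38],
    [0,0.0173,0.0888,0,-0.38],
    [0,0.0173,0.0888,0,-0.38]
  ]
}}

```text
clock: 18.9
tcp_pos: [0.5455, -0.023, 0.044]
tcp_rot: [0.683, 0.73, -0.001, -0.001]
wrist_force: [-9.0, -2.3, 12.0]
gripper_width: 0.193
finger_force: 61.8
```

```bash
python3 lv.py; python3 tt.py
```

```text
5254
(0.5369582772254944, 0.06715857237577438) (0.039566945284605026, 0.05609915032982826)
lever 0.35435384335893283
T [263.6 179.5] 0.87 r 0.0655 turn -0.004
S [372.1 169.4] 0.8 r 0.0585 turn 0.009
state [ 0.54550765 -0.02302605  0.04400819] [-8.6 -2.2 11.9]
```

Emit:
{"name": "apply_moves", "arguments": {
  "commands": [
    [0,0.0003,-0.0117,0,0.05],
    [0,0.0014,-0.0258,0,0.11],
    [0,0.0034,-0.0398,0,0.17],
    [0,0.0062,-0.0536,0,0.23],
    [0,0.0098,-0.0672,0,0.29],
    [0,0.0135,-0.0783,0,0.34],
    [0,0.0158,-0.0849,0,0.37],
    [0,0.0173,-0.0885,0,0.38],
    [0,0.0173,-0.0885,0,0.38]
  ]
}}

```text
clock: 20.05
tcp_pos: [0.4589, -0.0115, 0.0445]
tcp_rot: [0.809, 0.588, 0.001, 0.001]
wrist_force: [1.7, -1.0, 5.5]
gripper_width: 0.196
finger_force: 60.8
```

Emit:
{"name": "apply_moves", "arguments": {
  "commands": [
    [45,0,0,0,0],
    [45,0,0,0,0],
    [45,0,0,0,0],
    [45,0,0,0,0],
    [45,0,0,-0.02,0],
    [45,0,0,-0.06,0],
    [45,-0.01,0,-0.11,0],
    [45,-0.02,0,-0.16,0],
    [45,0.02,0,-0.18,0],
    [45,0.06,0,-0.18,0],
    [45,0.06,0,-0.18,0],
    [45,0.06,0,-0.18,0]
  ]
}}

```text
clock: 21.25
tcp_pos: [0.4761, 0.0462, 0.2233]
tcp_rot: [0.809, 0.588, -0.001, -0.0]
wrist_force: [-0.9, -0.8, 0.5]
gripper_width: 0.446
finger_force: 0.0
```

```bash
python3 lv.py; python3 tt.py
python3 - <<'E'
from ang import *
s=bot.state();W=bot.get_image('wrist');save(W,'w9.png');print(s['clock'],s['tcp_pos'])
for l,z in (('compass_nose',.055),('sight_post',.084),('handle_mid',.042)):
    for d in bot.place_of(W,l)[:1]: q=atz(W,d['xy'],z,s);e=q[:2]-ax;print(l,d['xy'],d['conf'],q,np.arctan2(e[1],e[0])+.139)
E
```

```text
1032
(0.4878717362880707, 0.07721636444330215) (0.06215938180685043, 0.0391395166516304)
lever -0.00010342780521477302
T [262.7 180.6] 0.66 r 0.0621 turn 0.026
S [372.6 168.7] 0.82 r 0.0582 turn 0.054
state [0.47591889 0.04483869 0.22348384] [ 0.1  0.1 -0.4]
21.5 [0.47591889 0.04483869 0.22348384]
compass_nose [383.0, 3.5] 0.65 [0.59208775 0.2014771  0.055     ] -0.008118393028633236
sight_post [288.8, 300.5] 0.43 [ 0.40641117 -0.05850432  0.084     ] -1.8661422179784821
handle_mid [321.3, 168.1] 0.91 [0.48058092 0.05730581 0.042     ] -1.7509264384767653
```

View pics/w9.png

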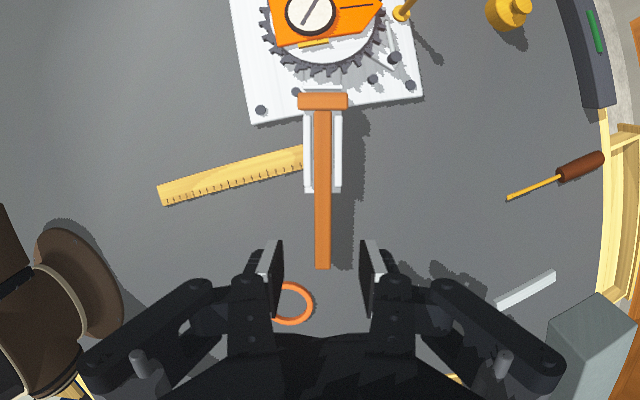

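The handle lies in the yoke: head (322,100), bar between the walls. The lever is home, and the nose at (383,4) faces the post at (402,12). The gripper is clear, so I hand in.

```bash
python3 -c "
from cell import bot
print(bot.job_done())"
```

```text
the job is handed in; nothing more can be done
None
```

I handed the job in at about 21.5 s: the handle lies in the yoke, the lever is back at its home stop, and after two strokes the compass nose faces the brass post, measured within about 0.05 rad.

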